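# Roll the guide roller home in an extending table's runner

## Task

The white guide roller lies loose in the greased runner of the table frame. Pick up the wooden paddle, roll the roller along the runner with it, gently and without touching the roller with the gripper, and press it against the rubber buffer until both spring tabs have snapped in behind it. Then stand the paddle upright on the table again, clear of the frame, and leave everything else where it is.

Things in the scene. Friction and masses are not known exactly. Their poses are not given: they have to be found in the camera images.
- paddle_center (a point): Paddle: plain beech block standing upright, 100 mm tall, 24 mm thick along x, 0.10 kg. Blade 38 mm wide along y for the lower 55 mm, handle 28 mm wide for the upper 45 mm. Its two flat x faces (alike) are for pushing. Point: its centre, 50 mm above its underside; z up. It stands in any of three places between robot and frame; batten and foot stand in the others.
- roller_center (a point): Guide roller: white nylon cylinder, 30 mm diameter, 60 mm long, about 0.15 kg, lying across the runner on its floor, free to roll. Point: its centre; y is its long axis, x and z turn as it rolls. A push of over 12 N from the paddle dents it; it must not be struck or thrown: keep it under 0.2 m/s.
- runner: Corner of the black steel table frame, fixed: tube 400 x 72 x 25 mm carrying the U-shaped steel runner. Origin on the table top under the tube's middle; x runs along the runner from its open mouth (x = -0.17 m) to its stop, z up. Runner floor level, 28 mm above the table, 62 mm wide; walls 3 mm thick, 60 mm above the table. Do not press the paddle on it with over 20 N.
- mouth (a point): Middle of the floor at the runner's open end, in the runner x = -0.17 m, 28 mm above the table; axes as the runner. A cross tube of the frame, 50 mm wide and 25 mm high, goes off from the far end to the runner's -y.
- seat (a point): Where the roller's centre is when it is home: 15 mm above the runner floor, runner x = 0.115 m, y = 0; axes as the runner. The tabs snap in behind the roller here. Solid steel lugs stop it 1.5 mm farther on. Passing the tabs takes about 2 to 5 N, pressing home against tabs and buffer 5 to 8.5 N in all; then the tabs let go, and a push rising past 9 N means that it is on the lugs.
- buffer (a joint): Rubber buffer, 18 mm diameter, between the lugs at the runner's stop, on a spring: 0.7 N to start it, then 0.7 N per mm. Value in m, 0 = free, grows as the roller presses it in. The roller meets it 4 mm before the seat, 5.5 mm before the lugs.
- tab_left (a joint): Sheet-steel spring tab in the runner wall on its +y side, 12 mm high at the roller's axis height, hinged at runner x = 0.074 m, tip at x = 0.100 m and 4.5 mm out from the wall. Value in rad: 0 = sprung in, 0.08 to 0.2 while the roller's end face holds it out, 0 again once snapped in behind the roller.
- tab_right (a joint): The same tab on the runner's -y side, same values.
- batten: Bystander: plain square beech batten standing upright, 34 x 34 x 135 mm tall. Origin at its underside.
- foot: Bystander: round tapered wooden furniture foot standing upright, 52 mm wide at the top, 75 mm tall. Origin at its underside.
- driver_a: Bystander: screwdriver with yellow handle lying on the table. Origin at its underside near the middle.
- driver_b: Bystander: screwdriver with black handle lying on the table. Origin as the other.
- spare_roller: Bystander: a spare roller, 30 mm in diameter, standing on end on the table, 60 mm tall. Leave it.
- hardware_tray: Bystander: open cardboard tray of screws, 130 x 180 x 35 mm.
- hex_key: Bystander: L-shaped hex key, 110 mm long, lying on the table.
- mallet: Bystander: small rubber mallet lying on the table.
Mind the look-alikes: they are no part of the job. Leave any purple look-alike of the part that bears roller_center alone.

How it is judged:
On the way, in this order (a step that is already met when the one before it is completed fails the run):
1. the paddle has been lifted off the table (height (world z) of paddle_center above 0.1 m), for 0.1 s.
2. the roller is pressed home with the paddle and both tabs have snapped in (x of roller_center in the frame of seat above -0.001 m and contact force between paddle and roller above 0.5 N and value of joint each of tab_left, tab_right below 0.04 rad), for 0.05 s.
At the end, for the whole second after the job is handed in: The roller lies in its seat (-2.5 to +3.5 mm along the runner, on its floor) with both spring tabs sprung in behind it (below 0.04 rad), at rest; the paddle stands upright on the table (within 0.12 rad, centre 45 to 55 mm high), not touching the frame, at rest (x of roller_center in the frame of seat between -0.0025 and 0.0035 m and z of roller_center in the frame of seat below 0.003 m and value of joint each of tab_left, tab_right below 0.04 rad and linear speed of each of roller, paddle below 0.01 m/s and height (world z) of paddle_center between 0.045 and 0.055 m and angle between paddle_center's own z axis and vertical below 0.12 rad and contact force between paddle and runner below 0.1 N).
It fails at once if the roller pushed with more than 12 N (contact force between paddle and roller above 12 N).
It fails at once if the roller touched by the gripper or the arm (contact force between any of the fingers, the arm and roller above 0.3 N).
It fails at once if the roller struck or thrown (faster than 0.25 m/s) (linear speed of roller above 0.25 m/s).
It fails at once if the paddle pressed on the frame with more than 20 N (contact force between paddle and runner above 20 N).
It fails at once if a bystander moved by more than 20 mm or knocked over (distance of any of batten, foot, driver_a, driver_b, spare_roller, hardware_tray, hex_key, mallet from where it was at the start of the episode above 0.02 m or angle between any of batten, foot, spare_roller's own z axis and vertical above 0.4 rad).
It also fails if it takes over 59 s, if anything falls off the work surface, if the arm or the gripper's body presses on something with over 40 N, if the wrist force passes 120 N, or if a joint passes its speed limit or range.

## Robot

A 7-joint arm with a two-finger parallel gripper is mounted at the origin on the work surface. World frame = base frame: x ahead of the robot, y to its left, z up, the work surface at z = 0. Lengths are in m, angles in rad, forces in N, time in s.
With the tool pointing down it reaches from about 0.4 to 0.875 m from the base axis. Payload 4.4 kg.
Tool frame: the origin (TCP) lies on the centre line of the jaws, within the pads' length; the fingertips stand 8 mm ahead of it and the grasp point (between the pads) lies 11 mm behind it; z points along the fingers, y is the line along which they close (so a half turn about z gives the same grasp; the last joint's range is limited). The gripper opens to 85 mm and grips with 20 to 120 N. Pads are 22 mm wide; open, the fingers measure 114 mm over their backs; the gripper's body (76 mm by 85 mm) begins 54 mm behind the grasp point. The pads swing forward as they close: fully open they stand 13 mm farther back than shut.
Start: joints at [-1.294, 0.628, 0.038, 1.517, -0.027, 0.996, -0.02], TCP at [0.218, 0.612, 0.239] pointing down, gripper open.
Joint ranges: [-3.06, 3.06], [-0.37, 2.12], [-1.25, 1.32], [0.18, 2.47], [-1.1, 4.24], [0.23, 1.98], [-2.94, 2.94]. Speed limits (rad/s): [2.57, 2.57, 3.14, 3.14, 3.14, 3.14, 3.14].

## Interface

Orientations are given as a unit quaternion [w, x, y, z].
In Python, from station import movep, move_linear, set_joints, command_gripper, dwell, ik, sense, read_camera, MotionError, hand_in gives the robot as it stands. The module is installed in compiled form; this text tells all that it offers. Calls block until the motion is done:
- movep(position, orientation): joint-space move of the TCP to a pose.
- move_linear(position, attitude=None, velocity=0.15, until_force=None): straight line of the TCP; attitude=None keeps the orientation; velocity is the mean speed in m/s. With until_force (N) it stops when the force on the tool has changed by that much, and returns True; else False.
- set_joints(angles): joint-space move.
- command_gripper(opening, force=None): finger opening in m; force is the grip in N (None keeps the last); returns when the fingers have stopped.
- dwell(seconds).
- ik(position, orientation): joint angles nearest the present ones, or None.
- sense(): the state.
- read_camera(name): name is "scene" or "top"; returns a dict with "color" (420x560x3 uint8, red, green, blue), "vfov" (degrees; the focal length in pixels is half the picture's height over the tangent of half this angle, whatever the lens; pixels are square), "cx", "cy" (the principal point, pixels), "R" (3x3) and "t" (3): a world point X has camera coordinates R X + t. Camera axes: x right, y down, z forward; pixel columns grow to the right and rows downward; lengths in m; the calibration is good to about 2 mm. A picture is of the moment at which its call begins. There is no depth.
A pose or a line that the arm cannot do raises MotionError and nothing moves.
- hand_in(): hands the job in; it is judged then, once.
The state is a dict: "time": time; "joint_pos": joint angles; "joint_velocities": joint speeds; "tau": joint torques, N m; "position": TCP position; "tool_rot": TCP orientation; "force": force on the tool from outside, world axes, zero at the start; "wrist_torque": the same for the moment, N m; "gripper_width": finger opening in m; "gripper_force": force on a finger pad.
Only numpy, scipy, OpenCV 4.12 (cv2) and the standard library are available. Lean on these libraries where they do the work, as an engineer would, in place of code of your own. Each camera call takes 0.05 s, during which the arm holds its last target. There are 200 camera calls.

## Working session

There is one attempt and no reset: what is moved stays moved. The work goes in short steps, each a Python script; the robot and the scene stay as the last script left them, time stands still between calls to the robot, and variables do not carry over. Pictures are saved under pics/ and viewed, at most 10 in all, crops included, and the job is handed in when it is done.

```bash
mkdir -p pics; python3 - <<'E'
from station import *
import cv2,pickle
for n in("scene","top"):
    c=read_camera(n); pickle.dump(c,open(n+"0.pkl","wb")); cv2.imwrite(f"pics/{n}0.png",c["color"][:,:,::-1])
    print(n,c["vfov"],c["cx"],c["cy"],c["R"],c["t"])
s=sense(); print(s)
E
```

```text
scene 44.656920394865196 277.5394070085648 212.98253359911317 [[ 0.3100754   0.95069428  0.00579873]
 [ 0.71124848 -0.2279226  -0.66496383]
 [-0.63085565  0.21031326 -0.74685305]] [-0.11020763 -0.37874571  1.7966476 ]
top 43.36990900009788 276.07884442429753 216.54417188031744 [[ 0.01079528 -0.9999093   0.0080536 ]
 [-0.9936404  -0.01162967 -0.11199782]
 [ 0.11208132 -0.00679334 -0.99367582]] [-0.08395912  0.56541355  1.83497702]
{'time': 0.1, 'joint_pos': array([-1.2937909 ,  0.62924134,  0.03842999,  1.51823732, -0.02700716,
        0.99630424, -0.01999444]), 'joint_velocities': array([ 0.00091146, -0.00239785,  0.00060213, -0.00191069, -0.00062614,
        0.00108085,  0.00046972]), 'tau': array([ 3.03106841e-03, -5.64540124e+01,  1.23040672e+00, -1.93975085e+01,
        1.13212122e-02,  5.39795874e-03, -1.11052739e-05]), 'position': array([0.21826688, 0.61169469, 0.23849854]), 'tool_rot': array([-1.42272551e-04,  1.70557563e-01,  9.85347359e-01, -8.24313058e-04]), 'force': array([-0.98005755, -0.05465726, -0.42936661]), 'wrist_torque': array([-0.04287678,  0.04346278,  0.00726374]), 'gripper_force': 0.0, 'gripper_width': 0.08538972744302349}
```

View pics/scene0.png

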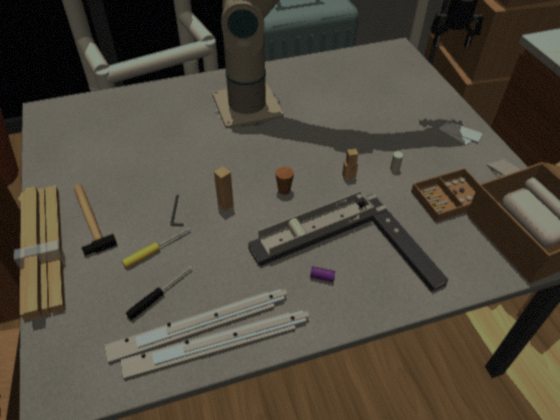

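View pics/top0.png

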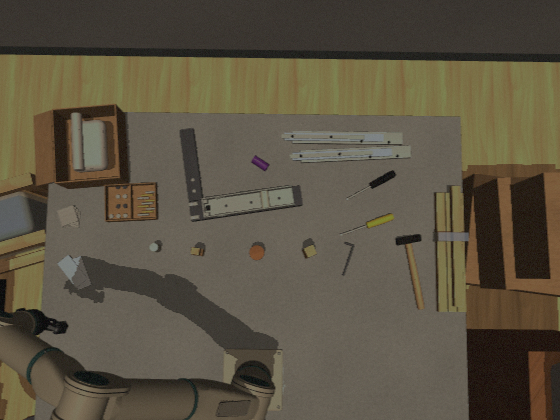

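The scene view shows the paddle at about (350,165), the roller at (297,228) in the runner, and the mouth at (255,250). In the top view the paddle is at (198,251), the roller at (265,198), the mouth at (300,195) and the stop at (197,207). I'll zoom in next.

```bash
cat > h.py <<'E'
import numpy as np,pickle,cv2
def load(n): return pickle.load(open(n,"rb"))
def K(c):
    f=c["color"].shape[0]/2/np.tan(np.radians(c["vfov"])/2); return f
def ray(c,uv):
    d=np.array([(uv[0]-c["cx"])/K(c),(uv[1]-c["cy"])/K(c),1.]); R=np.array(c["R"]); return -R.T@c["t"],R.T@d
def onz(c,uv,z):
    o,d=ray(c,uv); return o+d*(z-o[2])/d[2]
def proj(c,X):
    p=np.array(c["R"])@X+c["t"]; return np.array([c["cx"],c["cy"]])+K(c)*p[:2]/p[2]
def tri(c1,u1,c2,u2):
    (o1,d1),(o2,d2)=ray(c1,u1),ray(c2,u2)
    s=np.linalg.lstsq(np.c_[d1,-d2],o2-o1,rcond=None)[0]; a,b=o1+s[0]*d1,o2+s[1]*d2
    return (a+b)/2,np.linalg.norm(a-b)
E
python3 - <<'E'
from h import *
t=load("top0.pkl")["color"];s=load("scene0.pkl")["color"]
def crop(im,x,y,w,h,k):
    c=cv2.resize(im[y:y+h,x:x+w],None,fx=k,fy=k,interpolation=cv2.INTER_NEAREST); return np.clip(c*1.6,0,255).astype(np.uint8)
a=crop(t,180,175,130,90,6)[:,:,::-1]
cv2.imwrite("pics/tz.png",a)
cv2.imwrite("pics/sz.png",crop(s,240,140,160,120,5)[:,:,::-1])
E
```

```text
(no output)
```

View pics/tz.png

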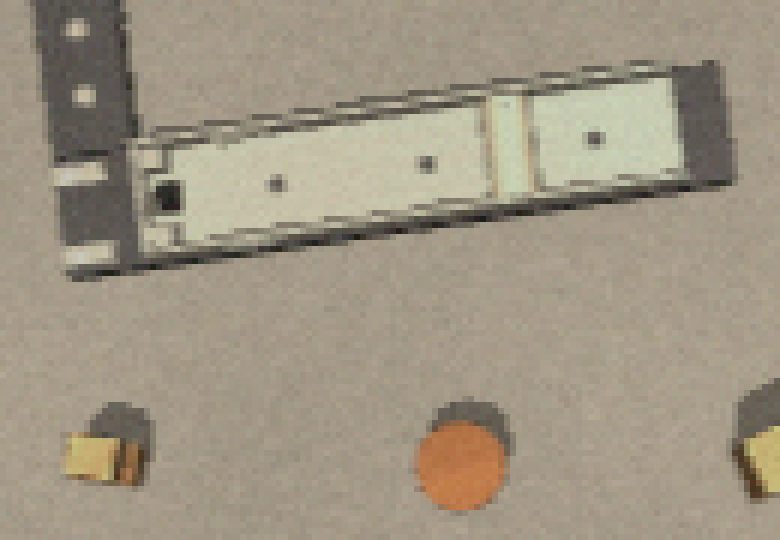

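View pics/sz.png

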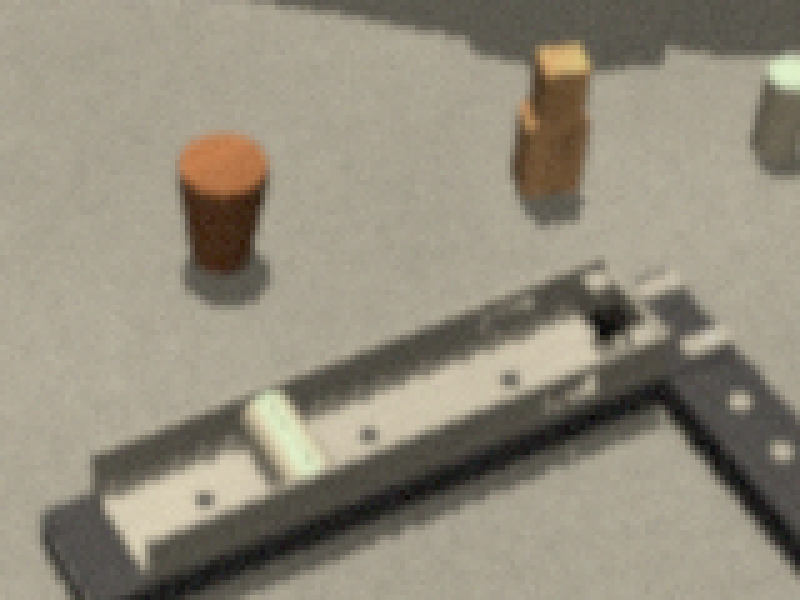

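The crops show the paddle's bright top face at top-crop (64–117, 433–478), the roller at (487–537, 90–195), the mouth edge at x≈680 and the buffer at (168,195). The paddle's wide side runs along world y, so it must turn about 90° for the runner. Next I'll measure by masks.

```bash
python3 - <<'E'
from h import *
T=load("top0.pkl");S=load("scene0.pkl")
print("cam",ray(T,(0,0))[0],ray(S,(0,0))[0])
def blobs(c,m,roi,mina=10):
    x,y,w,h=roi; M=np.zeros(m.shape,np.uint8); M[y:y+h,x:x+w]=m[y:y+h,x:x+w]
    n,l,st,ce=cv2.connectedComponentsWithStats(M)
    return [(st[i].tolist(),ce[i],l==i) for i in range(1,n) if st[i][4]>=mina]
def hsv(c): return cv2.cvtColor(c["color"],cv2.COLOR_RGB2HSV).astype(int)
ht,hs=hsv(T),hsv(S)
print("paddle px top",ht[250:253,190:206].tolist()[1]); print("scene col",hs[147:181,352].tolist())
print("table",ht[230,240],"tube",ht[200,299],ht[190,201],"floor",ht[203,235],ht[200,285],"roller",ht[199,264:267].tolist())
mt=((ht[...,2]>125)&(ht[...,1]>85)).astype(np.uint8); ms=((hs[...,2]>110)&(hs[...,1]>85)).astype(np.uint8)
for b in blobs(T,mt,(186,240,28,20)): print("T",b[0],b[1])
for b in blobs(S,ms,(335,140,30,42)): print("S",b[0],b[1])
E
```

```text
cam [ 0.35705746 -0.06491031  1.88737355] [ 1.43698028 -0.35940975  1.09061861]
paddle px top [[18, 71, 111], [21, 103, 119], [23, 104, 120], [22, 111, 122], [22, 103, 124], [22, 110, 123], [20, 111, 122], [19, 116, 123], [19, 124, 107], [14, 131, 70], [17, 105, 56], [14, 133, 90], [16, 139, 88], [14, 133, 46], [17, 65, 55], [17, 47, 86]]
scene col [[22, 45, 62], [16, 85, 78], [18, 106, 111], [18, 117, 129], [19, 113, 136], [19, 110, 137], [19, 116, 130], [19, 114, 110], [17, 128, 80], [14, 118, 67], [15, 122, 67], [16, 134, 61], [13, 124, 64], [14, 128, 64], [16, 127, 62], [16, 130, 63], [15, 124, 66], [15, 128, 68], [16, 135, 68], [15, 129, 65], [15, 130, 61], [14, 132, 62], [15, 130, 59], [14, 123, 60], [16, 132, 62], [14, 126, 65], [16, 133, 67], [15, 133, 67], [15, 133, 67], [16, 129, 67], [15, 122, 65], [16, 77, 63], [18, 50, 61], [21, 45, 57]]
table [ 19  40 101] tube [13 30 60] [10 16 49] floor [ 25  40 121] [ 36  31 130] roller [[39, 33, 130], [37, 34, 129], [33, 37, 125]]
S [348, 149, 10, 6, 43] [352.20930233 151.44186047]
```

```bash
python3 - <<'E'
from h import *
T=load("top0.pkl");S=load("scene0.pkl")
def hsv(c): return cv2.cvtColor(c["color"],cv2.COLOR_RGB2HSV).astype(int)
ht,hs=hsv(T),hsv(S)
def pts(m,x,y,w,h):
    M=np.zeros(m.shape,np.uint8);M[y:y+h,x:x+w]=m[y:y+h,x:x+w]
    n,l,st,ce=cv2.connectedComponentsWithStats(M); i=1+np.argmax(st[1:,4]); return np.argwhere(l==i)[:,::-1].astype(np.float32),ce[i]
pt,ct=pts((ht[...,2]>97)&(ht[...,1]>80),186,240,28,20)
ps,cs=pts((hs[...,2]>98)&(hs[...,1]>75),335,140,30,42)
print("pad top",ct,cs,tri(T,ct,S,cs),cv2.minAreaRect(pt))
for nm,c,p in(("T",T,pt),("S",S,ps)):
    w=np.array([onz(c,q,.1) for q in p])[:,:2]; C=np.cov(w.T); print(nm,w.mean(0),"rect mm",cv2.minAreaRect((w*1000).astype(np.float32)),"principal yaw",np.degrees(.5*np.arctan2(2*C[0,1],C[0,0]-C[1,1])),"sd",np.sqrt(np.linalg.eigvalsh(C))*12**.5)
# runner direction: bright floor mask in top, lower/upper edges per column
g=cv2.cvtColor(T["color"],cv2.COLOR_RGB2GRAY).astype(float)
def edges(c0,c1,rows,lo):
    out=[]
    return out
# outer edge table->dark tube on image lower side (tube top z=.025, side near robot), upper side
lo=[];up=[]
for u in range(214,298):
    vc=192+ (300-u)*0.135
    col=g[:,u]
    v=np.arange(int(vc)+6,int(vc)+22); i=v[np.argmin(col[v])]      # dark band, lower
    th=(col[i]+100*0+col[i+6])/2
    k=i
    while col[k]<th:k+=1
    lo.append((u,k-1+(th-col[k-1])/(col[k]-col[k-1])))
lo=np.array(lo); pl=np.polyfit(lo[:,0],lo[:,1],1); r=lo[:,1]-np.polyval(pl,lo[:,0]); ok=abs(r)<.8; pl=np.polyfit(lo[ok,0],lo[ok,1],1); print("lower edge",pl,ok.sum(),r.std())
# bright floor mask
m=(ht[...,2]>108)
pf,cf=pts(cv2.morphologyEx(m.astype(np.uint8),cv2.MORPH_CLOSE,np.ones((3,3))),196,180,110,42)
print("floor",len(pf),cf,cv2.minAreaRect(pf))
for u,v in((214,np.polyval(pl,214)),(297,np.polyval(pl,297))):print(onz(T,(u,v),.0),onz(T,(u,v),.025))
# along-axis gray profile (floor centreline)
for u in range(196,306): print(int(g[int(round(np.polyval(pl,u)-10.5)),u]),end=" ")
E
```

```text
pad top [194.73214286 250.55357143] [352.43396226 151.60377358] (array([0.44058116, 0.19809509, 0.10155365]), np.float64(0.0042088304393465975)) ((194.64865112304688, 250.60812377929688), (8.055550575256348, 6.5759596824646), 9.462322235107422)
T [0.43987129 0.1963433 ] rect mm ((439.70709228515625, 196.7339324951172), (27.241649627685547, 22.12677574157715), 81.1980972290039) principal yaw 76.18613923093406 sd [0.02310242 0.02848465]
S [0.43944386 0.20109265] rect mm ((438.9881591796875, 201.25344848632812), (26.188379287719727, 21.80961799621582), 72.30830383300781) principal yaw 44.93681922054417 sd [0.02478652 0.0266733 ]
lower edge [-1.4592225e-01  2.4956842e+02] 84 0.14487111765044622
floor 1429 [249.46745976 200.92862141] ((247.41342163085938, 200.9671630859375), (18.694189071655273, 90.25028991699219), 81.72411346435547)
[0.56083902 0.1450814  0.        ] [0.55813974 0.14229987 0.025     ]
[ 0.60825049 -0.15284143  0.        ] [ 0.60492321 -0.1516767   0.025     ]
53 54 55 56 55 55 70 94 68 65 57 19 23 23 84 121 122 122 118 119 120 120 117 121 121 118 118 118 108 76 67 96 116 120 119 120 121 121 119 117 119 121 117 120 122 119 121 119 120 123 119 122 122 113 94 54 91 121 123 119 120 124 121 120 107 98 111 124 124 126 126 115 99 100 125 122 125 123 124 123 125 116 102 53 94 123 123 123 125 126 127 123 125 126 123 126 108 72 56 56 55 58 56 53 55 74 95 94 95 98
```

```bash
python3 - <<'E'
from h import *
T=load("top0.pkl");S=load("scene0.pkl")
a=np.radians(99.04); ex=np.array([np.cos(a),np.sin(a)]); ey=np.array([-ex[1],ex[0]])
c=np.array([.5608,.1451])-.036*ey
f=lambda X:((X[:2]-c)@ex,(X[:2]-c)@ey)
mT=(292.5,196.4); mS=(265.1,247.2)
print("mouth",onz(T,mT,.028),f(onz(T,mT,.028)),onz(S,mS,.028),f(onz(S,mS,.028)),tri(T,mT,S,mS))
X=onz(T,(300.7,195.2),.025);print("tube end",X,f(X))
rT=(180+512/6-.5,175+143/6-.5); rS=(240+284/5-.5,140+432/5-.5)
print("roller",onz(T,rT,.055),f(onz(T,rT,.055)),onz(S,rS,.055),f(onz(S,rS,.055)),tri(T,rT,S,rS))
X=onz(T,(208,208.7),.043);print("buffer",X,f(X)); print("ex",ex,"ey",ey,c)
E
```

```text
mouth [ 0.63962015 -0.13529069  0.028     ] (np.float64(-0.28929245655062014), np.float64(0.002214975220095748)) [ 0.64380107 -0.12858372  0.028     ] (np.float64(-0.2833257244101917), np.float64(-0.0029678296046552755)) (array([ 0.64101843, -0.1317282 ,  0.02564206]), np.float64(0.007593766846498893))
tube end [ 0.64475301 -0.16462437  0.025     ] (np.float64(-0.3190682811321843), np.float64(0.0017548966070933258))
roller [ 0.62750347 -0.03733246  0.055     ] (np.float64(-0.1906471558609344), np.float64(-0.001210430948526891)) [ 0.62102195 -0.03460901  0.055     ] (np.float64(-0.1869391397167126), np.float64(0.0047626635796097355)) (array([ 0.62655013, -0.03714324,  0.06211792]), np.float64(0.0006226474486892978))
buffer [0.59005059 0.16219422 0.043     ] (np.float64(0.012285922697936377), np.float64(0.00442682601112592))
ex [-0.15712396  0.98757889] ey [-0.98757889 -0.15712396] [0.59635284 0.15075646]
```

```bash
cat >> h.py <<'E'
from scipy.spatial.transform import Rotation as Ro
def quat(psi):  # tool z down, tool y along yaw psi (deg)
    p=np.radians(psi); y=np.array([np.cos(p),np.sin(p),0]); z=np.array([0,0,-1.]); x=np.cross(y,z)
    q=Ro.from_matrix(np.c_[x,y,z]).as_quat(); return [q[3],q[0],q[1],q[2]]
EX=np.array([-0.15712,0.98758]); EY=np.array([-EX[1],EX[0]]); ORG=np.array([.5964,.1508])-.117*EX+.001*EY
def run(x,z): return [*(ORG+x*EX),z]   # on the runner axis
E
python3 - <<'E'
from h import *
from station import *
for p in (-10,170):
    print(p,ik([.44,.198,.2],quat(p)))
for p in (99,-81): print(p,ik(run(-.125,.1),quat(p)),ik(run(.088,.1),quat(p)))
print(sense()["tool_rot"],Ro.from_quat(np.roll(sense()["tool_rot"],-1)).as_matrix())
E
```

```text
-10 [-0.76490535  0.47736189  0.40441498  2.02446028 -0.28666837  0.69364595
 -0.35324928]
170 [-0.19111719  0.4733166  -0.40849769  2.0087074   0.28043218  0.71317479
  2.19372989]
99 [ 0.17168257  0.780993   -0.12928721  1.6601079   0.13977458  0.70952212
  1.70114623] [-0.19604791  0.74851225 -0.08185176  1.74179963  0.09147269  0.65497558
  1.39917434]
-81 [-0.27300241  0.88086698  0.65426277  1.67437343 -0.68907696  0.83044927
 -0.72540136] [-0.60852393  0.84001654  0.61895894  1.75457609 -0.66996052  0.76948506
 -1.06110704]
[-1.42272551e-04  1.70557563e-01  9.85347359e-01 -8.24313058e-04] [[-9.41820195e-01  3.36116655e-01 -5.61561418e-04]
 [ 3.36117124e-01  9.41818876e-01 -1.57593807e-03]
 [-8.09888666e-07 -1.67300071e-03 -9.99998601e-01]]
```

```bash
python3 - <<'E'
from h import *
from station import *
q=quat(-10)
movep([.44,.198,.2],q)
print("desc contact",move_linear([.44,.198,.067],velocity=.08,until_force=6))
command_gripper(0.0,40); s=sense(); print(s["time"],s["position"],s["gripper_width"],s["gripper_force"],s["force"])
move_linear([.44,.198,.18],velocity=.1)
s=sense(); print(s["time"],s["position"],s["gripper_width"],s["force"])
import pickle
out=[]
for n in("scene","top"):
    c=read_camera(n); pickle.dump(c,open(n+"1.pkl","wb")); out.append(c["color"])
a=cv2.resize(out[0][60:190,290:420],(390,390),interpolation=0);b=cv2.resize(out[1][170:300,150:280],(390,390),interpolation=0)
cv2.imwrite("pics/g.png",np.clip(np.hstack([a,b])[:,:,::-1]*1.6,0,255))
E
```

```text
desc contact False
4.2167 [0.4401241  0.19796294 0.06708879] 0.023601675161163776 42.2502726316452 [-0.72389507 -0.14133544  1.02164072]
5.5 [0.43958662 0.19781834 0.17950026] 0.02368090223632946 [ 0.51170093  0.73451916 -0.80041365][ WARN:0@11.034] global loadsave.cpp:1063 imwrite_ Unsupported depth image for selected encoder is fallbacked to CV_8U.
```

View pics/g.png

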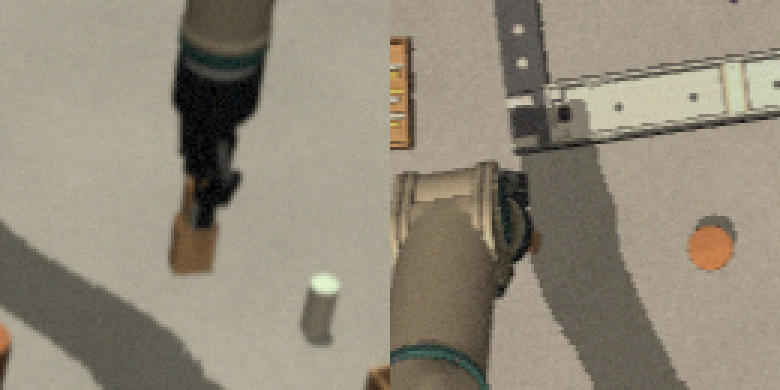

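The paddle is held upright in the left view, at about (195,240), with the blade hanging straight and free.

```bash
python3 - <<'E'
from h import *
from station import *
import pickle
command_gripper(0.0,100)
q=quat(-81)
move_linear(run(-.128,.18),q,velocity=.15)
s=sense(); print(s["time"],s["position"],s["force"],s["gripper_width"])
print("touch",move_linear(run(-.128,.101),velocity=.06,until_force=4))
s=sense(); print(s["time"],s["position"],s["force"])
out=[]
for n in("scene","top"):
    c=read_camera(n); pickle.dump(c,open(n+"2.pkl","wb")); out.append(c["color"])
a=cv2.resize(out[0][160:290,220:350],(390,390),interpolation=0);b=cv2.resize(out[1][150:280,190:320],(390,390),interpolation=0)
cv2.imwrite("pics/r.png",np.clip(np.hstack([a,b])[:,:,::-1]*1.6,0,255).astype(np.uint8))
E
```

```text
8.2917 [ 0.63375812 -0.09059225  0.18004923] [-0.19116096 -0.30868656 -0.5922273 ] 0.022708724962824015
touch False
9.7583 [ 0.63421929 -0.09140212  0.10142847] [ 0.33187554  0.34547633 -0.66126127]
```

View pics/r.png

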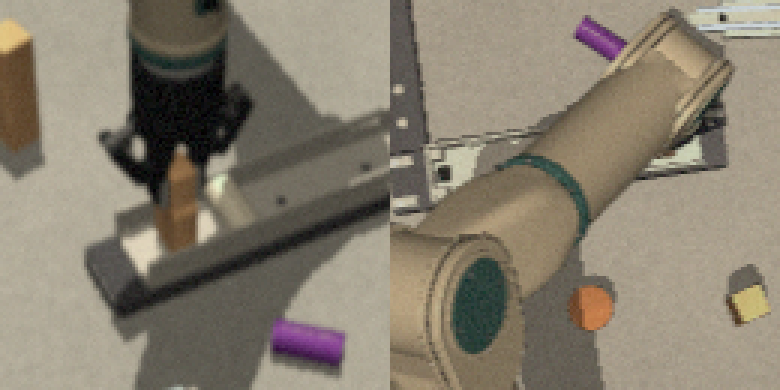

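The paddle hangs between the runner walls at left-view (178,205), just behind the roller at (228,198). I'll push now, logging force along the runner.

```bash
cat > push.py <<'E'
from h import *
from station import *
def F(n=5):
    f=[]
    for _ in range(n): f.append(sense()["force"]); dwell(.01)
    f=np.mean(f,0); return -f[:2]@EX, f[:2]@EY, f[2]
def X(): return (np.array(sense()["position"][:2])-ORG)@EX
E
python3 - <<'E'
from push import *
b=F(10); print("bias",np.round(b,2),X())
print(move_linear(run(.022,.101),velocity=.035,until_force=5)); print(sense()["time"],X(),np.round(F(),2))
x=.022
while x<.075:
    x+=.004; hit=move_linear(run(x,.101),velocity=.012,until_force=4)
    f=F(); print(round(x,4),round(X(),4),np.round(f,2),hit)
    if hit or f[0]-b[0]>6.5: break
print(sense()["time"])
E
```

```text
bias [-0.07  0.05 -0.85] -0.12800831382380798
False
14.375 0.021921334222582658 [ 0.12  0.27 -1.06]
0.026 0.0261 [ 0.04 -0.12 -1.11] False
0.03 0.0301 [ 0.33 -0.12 -0.75] False
0.034 0.0341 [ 0.07  0.06 -1.03] False
0.038 0.0378 [ 1.14  0.35 -0.49] False
0.042 0.0415 [ 3.95 -0.23  1.03] False
0.046 0.047 [ 1.57 -0.43 -0.49] False
0.05 0.0502 [ 1.81 -0.3  -0.04] False
0.054 0.0546 [ 1.1   0.1  -0.24] False
0.058 0.0584 [ 0.93 -0.06 -0.43] False
0.062 0.0624 [ 0.72  0.11 -0.5 ] False
0.066 0.0664 [ 0.43 -0.49 -0.4 ] False
0.07 0.0704 [ 0.65 -0.01 -0.69] False
0.074 0.0743 [ 1.   -0.02 -0.65] False
0.078 0.0783 [ 0.6  -0.27 -1.07] False
21.7667
```

```bash
python3 - <<'E'
from push import *
x=.078; b=-.07
while x<.105:
    x+=.0008; hit=move_linear(run(x,.101),velocity=.008,until_force=4)
    f=F(); print(round(x,4),round(X(),4),np.round(f,2),hit,sense()["time"])
    if f[0]-b>8 : break
E
```

```text
0.0788 0.0788 [ 1.52 -0.21 -0.26] False 22.0583
0.0796 0.0795 [ 1.57 -0.09  0.08] False 22.35
0.0804 0.0805 [ 1.61 -0.07 -0.21] False 22.6417
0.0812 0.0814 [ 1.7  -0.08 -0.41] False 22.9333
0.082 0.0821 [ 1.49 -0.1  -0.27] False 23.225
0.0828 0.0829 [ 1.29 -0.28  0.13] False 23.5167
0.0836 0.0836 [ 1.71 -0.36 -0.39] False 23.8083
0.0844 0.0841 [ 2.59  0.01 -0.09] False 24.1
0.0852 0.0849 [ 3.6  -0.35 -0.24] False 24.3917
0.086 0.0857 [ 3.94 -0.17 -0.07] False 24.6833
0.0868 0.0866 [ 4.26  0.37 -0.15] False 24.975
0.0876 0.0874 [4.83 0.09 0.  ] False 25.2667
0.0884 0.0882 [4.97 0.09 0.38] False 25.5583
0.0892 0.089 [5.   0.05 0.24] False 25.85
0.09 0.0893 [ 5.88  0.28 -0.22] False 26.1417
0.0908 0.0895 [6.99 0.34 0.51] False 26.4333
0.0916 0.0896 [7.27 0.24 0.13] False 26.725
0.0924 0.0897 [8.9  0.03 0.02] False 27.0167
```

The stroke went 5.6 mm past first buffer contact and then stalled with rising force, so the roller is on the lugs. I'll nudge to about 9.5 N, back off, lift and look.

```bash
python3 - <<'E'
from push import *
import pickle
move_linear(run(.0927,.101),velocity=.008,until_force=3); print(np.round(F(),2),X())
for x in (.091,.089,.087,.085,.083,.081,.078): move_linear(run(x,.101),velocity=.02); print(x,round(X(),4),np.round(F(),2))
move_linear(run(.03,.101),velocity=.06)
move_linear(run(.03,.18),velocity=.1)
move_linear([.44,.198,.18],quat(-10),velocity=.15)
out=[]
for n in("scene","top"):
    c=read_camera(n); pickle.dump(c,open(n+"3.pkl","wb")); out.append(c["color"])
a=cv2.resize(out[0][180:250,310:380],(390,390),interpolation=0);b=cv2.resize(out[1][175:245,190:260],(390,390),interpolation=0)
cv2.imwrite("pics/s.png",np.clip(np.hstack([a,b])[:,:,::-1]*1.8,0,255).astype(np.uint8))
print(sense()["time"],sense()["position"])
E
```

```text
[ 9.28  0.2  -0.59] 0.08974745769241488
0.091 0.0895 [ 6.77 -0.06 -0.32]
0.089 0.089 [ 4.6  -0.18 -0.44]
0.087 0.0878 [ 2.32 -0.32 -0.87]
0.085 0.0862 [-0.08 -0.17 -0.78]
0.083 0.083 [-0.16  0.24 -0.78]
0.081 0.0807 [ 0.54  0.03 -1.02]
0.078 0.0777 [-0.12  0.35 -1.23]
32.975 [0.44055985 0.19746918 0.17996911]
```

View pics/s.png

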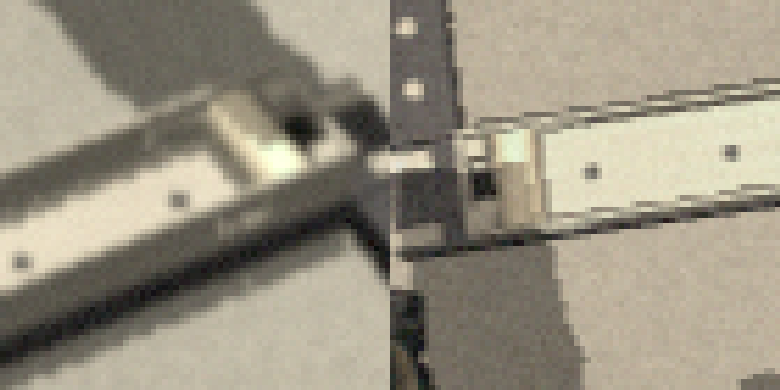

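The roller sits against the stop in both views (left view (255,145), right view (520,175)). On backing off, the push force reached zero before the buffer's free point, so the tabs are holding it. Now I'll put the paddle down.

```bash
python3 - <<'E'
from push import *
import pickle
move_linear([.44,.198,.075],velocity=.1)
print("touch",move_linear([.44,.198,.0655],velocity=.02,until_force=4)); print(sense()["position"],sense()["gripper_width"])
command_gripper(.085,20); dwell(.3)
move_linear([.44,.198,.2],velocity=.1)
movep([.218,.612,.239],[0,.17055,.98535,0])
out=[]
for n in("scene","top"):
    c=read_camera(n); pickle.dump(c,open(n+"4.pkl","wb")); out.append(c["color"])
a=cv2.resize(out[0][130:260,270:400],(390,390),interpolation=0);b=cv2.resize(out[1][165:295,165:295],(390,390),interpolation=0)
cv2.imwrite("pics/e.png",np.clip(np.hstack([a,b])[:,:,::-1]*1.8,0,255).astype(np.uint8))
print(sense()["time"])
E
```

```text
touch True
[0.44016431 0.19815237 0.06720393] 0.022688768538982024
38.8417
```

View pics/e.png

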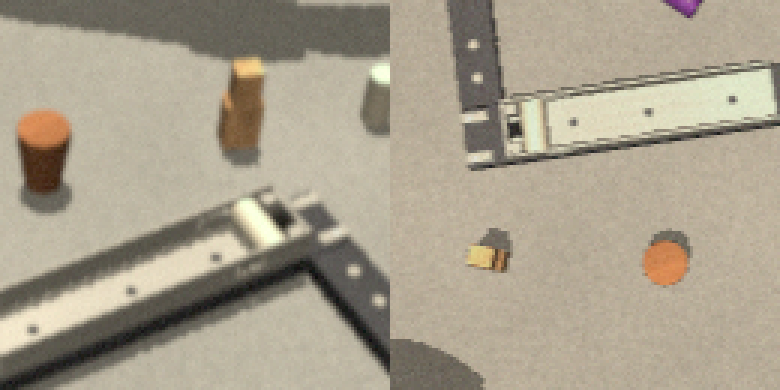

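The paddle stands upright at left view (240,105), clear of the frame. The roller is at the stop (right view (535,125)) and the bystanders are unmoved. The force record fits latched tabs, so I'll hand in.

```bash
python3 -c "
from station import *
print(hand_in())"
```

```text
the job is handed in; nothing more can be done
None
```

The job is handed in, with no verdict shown: the roller was pressed onto the lugs (about 9.3 N measured), the tabs judged latched from the force drop-off rather than seen, and the paddle left standing where it started, clear of the frame.

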